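# Uncap the filter canister and stow its press-and-turn cap

## Task

The filter canister beside the wire-cutting machine is due for a refill: take off its black spring-loaded safety cap (press it down, turn it anticlockwise out of its lock and lift it off; do not force it), stand it mouth down, flat on the floor of the wide empty bay of the open grey parts case without dropping it, let go, and then gently close the case's lid fully. Leave everything else where it is.

Things in the scene. Friction and masses are not known exactly. Their poses are not given: they have to be found in the camera images.
- cap_center (a point): Centre (half-way up, on the axis) of the round black ribbed plastic cap, 56 mm across, 45 mm tall, about 90 g, z axis up its axis. It starts locked on the canister's neck. Solid in its upper 22 mm, below that a hollow skirt around the neck; its side can be gripped at any yaw. It must not be pushed, pulled or wrenched against the neck with more than 150 N.
- cap_top (a point): Centre of the cap's flat top, 22.5 mm above its centre. A spring under the cap pushes it up with 7 N, plus 1 N per mm pressed; it bottoms 7 mm down, at 14 N. Pressed at least 5.5 mm, its inner tabs pass below the teeth of the lock; unpressed they do not.
- cap_mouth (a point): Centre of the cap's open underside. Lock: unpressed, the cap twists easily (about 0.1 Nm) within a play of 85 degrees until it stops at a tooth; where in it it starts cannot be seen. Pressed, 45 (+-6) degrees anticlockwise from above beyond that anticlockwise stop it is free: pull straight up, 25 mm clears. If lifting meets firm resistance it is still locked; further on it locks again.
- canister: Fixed upright steel canister, 110 mm across (132 mm at the foot flange), flat shoulder at 110 mm height; origin at the centre of its underside, on the axis of neck and cap. The cap hides the neck's lock.
- case: Fixed open grey plastic case, 160 mm along its x by 260 mm along its y, 60 mm tall, walls and floor 6 mm; origin at the centre of its underside; the lid's hinge runs along y at the top of its +x wall (the far side from the robot). A 50 mm high, 5 mm thick divider across x at y = -52 mm parts a wide empty bay (+y side) from a narrow bay that holds two brass nozzles.
- case_bay (a point): Centre of the floor of the case's wide bay, 6 mm above the table; the bay is 148 mm along x by 173 mm along y and 54 mm deep. Axes as the case's.
- case_lid (a joint): Lid angle, rad: 0 shut, 1.57 upright, about 1.65 to 1.85 at the start. The lid stays where it is left (stiff hinge, a push of about 1.5 to 4 N at its edge moves it) and must be pushed all the way down.
- lid_hinge (a point): Middle of the lid's hinge line. The lid is a plate of 160 mm (from the hinge) by 260 mm, 7 mm thick plus a 3 mm panel on its outer face, no handle.
- lid_edge (a point): Middle of the lid's free edge, opposite the hinge, 160 mm from it.
- spool: Bystander: black wire spool, 76 mm across, 60 mm tall; leave alone.
- screwdriver: Bystander: screwdriver lying on the table; leave alone.
- wrench: Bystander: wrench lying on the table; leave alone.
- mug: Bystander: white mug, 80 mm across, 90 mm tall; leave alone.
- oiler: Bystander: white oil bottle, 56 mm across, 120 mm tall; leave alone.
- cut_plate: Bystander: steel plate 90 x 120 x 6 mm lying on the table; leave alone.
- nozzle_a: Bystander: brass nozzle, 34 mm across, 30 mm tall, standing in the case's narrow bay; leave alone.
- nozzle_b: Bystander: second brass nozzle, same shape, in the same narrow bay; leave alone.
Things that resemble listed ones, but are neither listed nor needed, are in the scene too. What is shaped like the part that bears cap_center but blue or purple is not meant.

How it is judged:
By the outcome, as a careful person would: the job done as asked, in the order asked, and still so for the second after the job is handed in, with the robot touching nothing.
It also fails if it takes over 72 s, if anything falls off the work surface, if the arm or the gripper's body presses on something with over 40 N, if the wrist force passes 120 N, or if a joint passes its speed limit or range.

## Robot

A 6-joint arm with a two-finger parallel gripper is mounted at the origin on the work surface. World frame = base frame: x ahead of the robot, y to its left, z up, the work surface at z = 0. Lengths are in m, angles in rad, forces in N, time in s.
With the tool pointing down it reaches from about 0.325 to 0.75 m from the base axis. Payload 7.6 kg.
Tool frame: the origin (TCP) lies between the finger pads; the fingertips stand 25 mm ahead of it and the grasp point (between the pads) lies 6 mm ahead of it; z points along the fingers, y is the line along which they close (so a half turn about z gives the same grasp; the last joint's range is limited). The gripper opens to 85 mm and grips with 20 to 120 N. Pads are 22 mm wide; open, the fingers measure 114 mm over their backs; the gripper's body (76 mm by 85 mm) begins 54 mm behind the grasp point. The pads swing forward as they close: fully open they stand 13 mm farther back than shut.
Start: joints at [1.132, 0.052, 1.401, -0, 1.689, -0.07], TCP at [0.189, 0.49, 0.256] pointing down, gripper open.
Joint ranges: [-2.9, 2.9], [-0.91, 2.17], [0.12, 2.37], [-1.06, 4.2], [0.26, 2.73], [-2.93, 2.93]. Speed limits (rad/s): [2.57, 2.57, 3.01, 3.14, 3.14, 3.14].

## Interface

Orientations are given as a unit quaternion [w, x, y, z].
In Python, from cell import robot gives the robot as it stands. The module is installed in compiled form; this text tells all that it offers.
- The arm moves only by the tool servo_tool, never from a script. Its argument "steps" is a list of rows, each a list of 5 numbers: the shift along the world's x, y, z in m, then the turn about the world's z in degrees, then the opening, from 0 (shut) to 1 (fully open). A call has 1 to 8 rows; each row is the pose to reach, as a shift and turn from the pose commanded when the call began; what a row does not reach only later rows make up. A row lasts 1/10 s, in which the tool goes at most 50 mm and 8.59 degrees, less where a joint would pass 70% of its speed; a pose out of reach is approached as far as the arm can. A call with a gripper value outside its range is refused whole. The fingers move at their own pace and stop on an object; the grip force is fixed at half the most. Time passes only in rows, so rows that repeat a pose let the fingers close. It gives the time, the measured TCP pose, the force, the opening and the grip force at its end, in the units of the state.
- robot.read_state(): the state, without advancing time (a new reading comes with each control period).
- robot.camera(name): name is "side" or "top"; returns a dict with "image" (400x640x3 uint8, red, green, blue), "depth" (400x640 float32, m along the optical axis (not along the pixel's ray), 0 where there is no reading), "intrinsics" (3x3 intrinsics, pixels), "k1" (the pictures are not rectified: a ray, as slopes to the right and down, at radius r is drawn at 1 + k1 r^2 times it, then the intrinsics apply), "rvec" (rotation vector, rad) and "tvec" (3), from world to camera coordinates, as OpenCV has them. Camera axes: x right, y down, z forward; pixel columns grow to the right and rows downward; lengths in m; the calibration is good to about 2 mm. A picture is of the moment at which its call begins.
- robot.job_done(): hands the job in; it is judged then, once.
Trained networks look in the newest picture that a camera, given by its name, has taken for a name from the list of things; names that differ only in an ending like _2 or _b are one class to them, and where a whole thing is asked for, a point or a joint stands for the part that bears it (a point fixed in the world has none). Each returns a list of dicts, best first, with "confidence" (0 to 1); they miss things now and then, are a little off and sometimes report something else, mostly with a low value. They report only what shows in the picture. A call takes as long as a camera call. They do not tell look-alikes from the thing itself.
- robot.find_in(camera, target): "xyz" ([x, y, z] in m, in world coordinates, good to about 4 mm: the middle of the surface that is visible of it).
The state is a dict: "time": time; "qpos": joint angles; "dq": joint speeds; "tau": joint torques, N m; "position": TCP position; "orientation": TCP orientation; "force": force on the tool from outside, world axes, zero at the start; "moment": the same for the moment, N m; "grip_width": finger opening in m; "gripper_force": force on a finger pad.
Only numpy, scipy, OpenCV 4.12 (cv2) and the standard library are available. Lean on these libraries where they do the work, as an engineer would, in place of code of your own. Each camera call takes 0.05 s, during which the arm holds its last target. There are 200 camera calls.

## Working session

There is one attempt and no reset: what is moved stays moved. The work goes in short steps, Python scripts to look and compute and a tool call to move; the robot and the scene stay as the last step left them, time stands still between calls to the robot, and variables do not carry over. Pictures are saved under pics/ and viewed, at most 10 in all, crops included, and the job is handed in when it is done.

Besides the shell and the picture viewer there is one more tool, called after "Emit:" by a JSON object that holds its "name" and its "arguments", one argument or row to a line. servo_tool: Moves the arm, as the interface text tells. Its arguments: {"type":"object","properties":{"steps":{"type":"array"}},"required":["steps"]}

```bash
mkdir -p pics; cat > h.py <<'E'
import numpy as np,cv2
from cell import robot
def cam(n,save=None):
    c=robot.camera(n)
    if save: cv2.imwrite(f'pics/{save}.png',c['image'][:,:,::-1])
    return c
def cloud(c):
    K=np.array(c['intrinsics']);h,w=c['depth'].shape
    u,v=np.meshgrid(np.arange(w),np.arange(h))
    p=np.stack([u,v],-1).reshape(-1,1,2).astype(float)
    n=cv2.undistortPoints(p,K,np.array([c['k1'],0,0,0.]))[:,0].reshape(h,w,2)
    d=c['depth'][...,None]
    P=np.concatenate([n*d,d],-1)
    R=cv2.Rodrigues(np.array(c['rvec'],float))[0]
    return (P-np.array(c['tvec']).reshape(3))@R
def proj(c,X):
    return cv2.projectPoints(np.array(X,float).reshape(-1,3),np.array(c['rvec'],float),np.array(c['tvec'],float),np.array(c['intrinsics']),np.array([c['k1'],0,0,0.]))[0][:,0]
E
python3 - <<'E'
from h import *
a=cam('top','top0');b=cam('side','side0')
for n,c in(('top',a),('side',b)):
    for t in['cap_center','canister','case','case_lid','spool','mug','oiler','nozzle_a']:
        for r in robot.find_in(n,t)[:4]:print(n,t,np.round(r['xyz'],3),round(r['confidence'],2),np.round(proj(c,r['xyz'])[0]))
print(robot.read_state())
E
```

```text
top cap_center [0.452 0.219 0.156] 0.74 [253. 229.]
top cap_center [0.455 0.351 0.043] 0.63 [220. 232.]
top cap_center [0.453 0.091 0.041] 0.62 [299. 232.]
top cap_center [ 0.538 -0.222  0.156] 0.57 [402. 201.]
top canister [0.438 0.198 0.107] 0.73 [263. 235.]
top case [ 0.475 -0.235  0.007] 0.68 [397. 227.]
top case_lid [ 0.536 -0.218  0.166] 0.6 [401. 201.]
top spool [ 0.707 -0.009  0.063] 0.9 [330. 155.]
top mug [0.508 0.548 0.051] 0.55 [161. 215.]
top oiler [ 0.566 -0.513  0.078] 0.92 [486. 197.]
top nozzle_a [ 0.418 -0.333  0.017] 0.61 [428. 244.]
top nozzle_a [0.644 0.453 0.007] 0.5 [196. 178.]
side cap_center [0.447 0.204 0.157] 0.68 [255. 169.]
side cap_center [0.45  0.076 0.04 ] 0.61 [275. 217.]
side cap_center [0.432 0.359 0.041] 0.41 [236. 177.]
side cap_center [ 0.542 -0.235  0.146] 0.33 [353. 238.]
side canister [0.435 0.182 0.07 ] 0.56 [257. 195.]
side canister [ 0.556 -0.533  0.088] 0.2 [425. 324.]
side canister [0.45  0.202 0.157] 0.16 [256. 169.]
side case [ 0.506 -0.238  0.054] 0.61 [342. 267.]
side case_lid [ 0.539 -0.236  0.147] 0.95 [352. 238.]
side spool [ 0.71 
[... 268 characters left out ...]
] 0.36 [353. 237.]
{'time': 0.9, 'qpos': array([ 1.13171593e+00,  5.22144541e-02,  1.40069739e+00,  1.55281400e-05,
        1.68858897e+00, -7.02983703e-02]), 'dq': array([-0.00027173,  0.00041677, -0.00123444, -0.00025872,  0.00121608,
       -0.00061552]), 'tau': array([ 1.13293361e-03, -3.81516767e+01, -3.60321987e+01,  1.11250870e-04,
       -1.32848467e-05, -3.52692116e-07]), 'position': array([0.18923529, 0.48973269, 0.25631709]), 'orientation': array([4.10792929e-06, 1.83347008e-01, 9.83048255e-01, 4.63817454e-05]), 'force': array([-0.60055752,  0.55401183, -0.30825612]), 'moment': array([-0.04981812, -0.04655773,  0.02784843]), 'gripper_force': 0.0, 'grip_width': 0.08510055606085304}
```

View pics/top0.png

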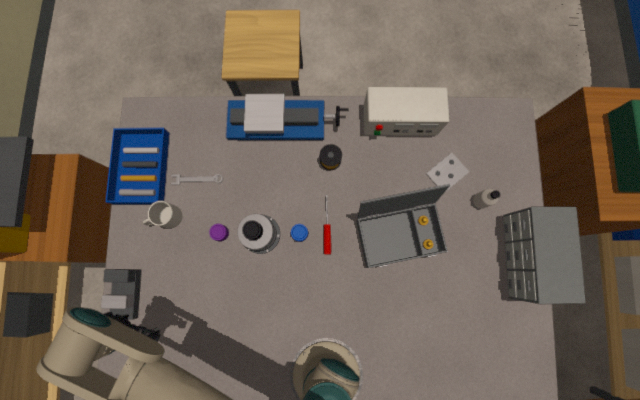

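View pics/side0.png

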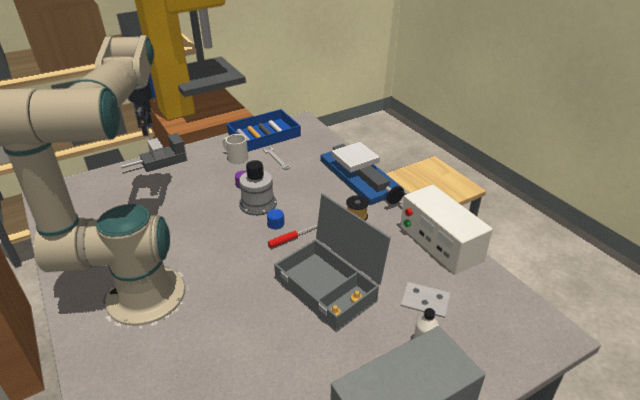

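The candidates are the black cap on the canister at top (253,229), a purple one at (219,232) and a blue one at (299,232). Only the black one sits on the canister. I'll confirm it in an enlarged crop and measure from depth.

```bash
python3 - <<'E'
from h import *
from scipy.optimize import least_squares
im={}
for n in('top','side'):
    c=cam(n);im[n]=c;P=cloud(c);I=c['image'].astype(int);ok=c['depth']>0
    near=ok&(np.hypot(P[...,0]-.45,P[...,1]-.208)<.09)
    z=P[...,2]
    dark=(I.max(-1)<60)
    m=near&(z>.12); print(n,'z hist',np.histogram(z[near],bins=np.arange(-.01,.19,.01)))
    top=near&(z>np.percentile(z[m],90)-.012)&(z>.14)
    q=P[top];print('captop med',np.median(q,0),'mid',(q[:,:2].min(0)+q[:,:2].max(0))/2,np.ptp(q[:,:2],axis=0),len(q))
    r,_=cv2.minEnclosingCircle(q[:,:2].astype(np.float32))[:2],0;print(r)
    sh=near&(abs(z-.11)<.006);q=P[sh];print('shoulder',cv2.minEnclosingCircle(q[:,:2].astype(np.float32)),len(q),np.median(q[:,2]))
    # case
    C=ok&(abs(P[...,0]-.5)<.2)&(abs(P[...,1]+.24)<.2)
    rim=C&(z>.05)&(z<.066); q=P[rim]
    print('rim',cv2.minAreaRect(q[:,:2].astype(np.float32)),len(q))
    fl=C&(abs(z-.006)<.005)&(abs(P[...,0]-.45)<.09)
    lid=C&(z>.08);q=P[lid];ctr=q.mean(0);s,V=np.linalg.svd(q-ctr,full_matrices=False)[1:]
    print('lid ctr',ctr,'n',V[2],'zmax',np.percentile(q[:,2],99),s/np.sqrt(len(q)),len(q))
a=cv2.resize(im['top']['image'][195:265,200:320],None,fx=6,fy=6,interpolation=2)
b=cv2.resize(im['top']['image'][180:275,350:455],(720*105//105,651)[:1]*1+(420,) if 0 else (464,420),interpolation=2)
cv2.imwrite('pics/crop1.png',cv2.resize(np.hstack([a[:,:,::-1],b[:,:,::-1]]),None,fx=.67,fy=.67))
E
```

```text
top z hist (array([194, 831, 117,   1,  25,  20,  13,  13,   9,   5,  42, 158, 517,
         3,  13,  13,  14, 279,   9]), array([-0.01,  0.  ,  0.01,  0.02,  0.03,  0.04,  0.05,  0.06,  0.07,
        0.08,  0.09,  0.1 ,  0.11,  0.12,  0.13,  0.14,  0.15,  0.16,
        0.17,  0.18]))
captop med [0.45201655 0.22269036 0.16600882] mid [0.45219418 0.22264138] [0.05337103 0.05513404] 293
((0.45150020718574524, 0.22307196259498596), 0.028416018933057785)
shoulder ((0.45223164558410645, 0.2237120419740677), 0.05548713728785515) 657 0.11168239199025443
rim ((0.5449461936950684, -0.21474596858024597), (0.3813073933124542, 0.26355475187301636), 13.904109001159668) 693
lid ctr [ 0.53901957 -0.21817389  0.1644564 ] n [-0.96701612 -0.19821636  0.15996908] zmax 0.2223272109966811 [0.07500144 0.04440338 0.0013908 ] 1287
side z hist (array([155, 386, 123,  73,  75,  83,  73,  75,  74,  62,  99, 203, 181,
        31,  44,  39,  47, 141,   1]), array([-0.01,  0.  ,  0.01,  0.02,  0.03,  0.04,  0.05,  0.06,  0.07,
        0.08,  0.09,  0.1 ,  0.11,  0.12,  0.13,  0.14,  0.15,  0.16,
        0.17,  0.18]))
captop med [0.44928239 0.21432139 0.16385641] mid [0.44899945 0.21800468] [0.05380605 0.05874373] 166
((0.4515891671180725, 0.21863378584384918), 0.03177737444639206)
shoulder ((0.4515606462955475, 0.21922557055950165), 0.058372724801301956) 354 0.11001856189891132
rim ((0.5451552867889404, -0.21685415506362915), (0.3840545117855072, 0.2706127464771271), 14.122215270996094) 1194
lid ctr [ 0.54006074 -0.2326778   0.15383993] n [ 0.96889825  0.19854191 -0.14770678] zmax 0.22050236257233796 [0.0754747 0.0419466 0.0020089] 3183
```

View pics/crop1.png

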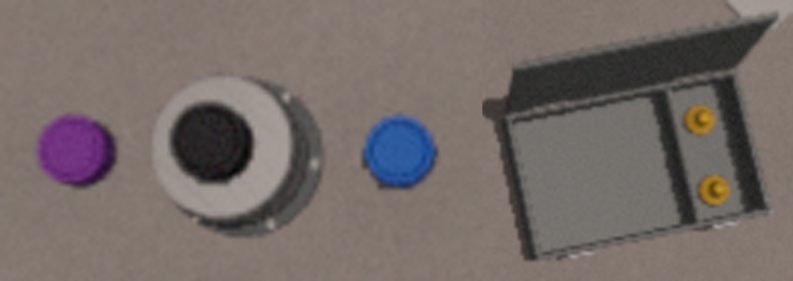

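The crop shows the black ribbed cap on the steel canister, with purple and blue look-alikes on the table to its left and right, so the black one is the target. The wide bay of the case is on the left and the nozzles are on the right.

I'll put the axis at about (0.452, 0.221) with the cap top at z≈0.165. Next I move above it and pre-turn clockwise so the wrist has room for the twist.

Emit:
{"name": "servo_tool", "arguments": {
  "steps": [
    [0.033,-0.034,0,-7.5,1],
    [0.066,-0.068,0,-15,1],
    [0.099,-0.101,0,-22.5,1],
    [0.132,-0.135,0,-30,1],
    [0.165,-0.168,0,-37.5,1],
    [0.197,-0.202,0,-45,1],
    [0.23,-0.235,0,-52.5,1],
    [0.263,-0.269,0,-60,1]
  ]
}}

```text
time: 1.8
position: [0.4533, 0.2192, 0.2566]
orientation: [0.0, 0.652, 0.758, 0.0]
force: [0.7, 1.0, 0.3]
grip_width: 0.0852
gripper_force: 0.0
```

```bash
python3 - <<'E'
from h import *
s=robot.read_state();print(s['time'],s['position'],s['orientation'],s['qpos'])
th=.2
for n in('top','side'):
    c=cam(n);P=cloud(c);ok=c['depth']>0;z=P[...,2]
    for r in robot.find_in(n,'cap_center')[:3]:print(n,np.round(r['xyz'],3),r['confidence'])
    lid=ok&(abs(P[...,0]-.54)<.06)&(abs(P[...,1]+.23)<.12)&(z>.085)&(z<.2)
    q=P[lid];ct=q.mean(0);V=np.linalg.svd(q-ct,full_matrices=False)[2][2];V*=-np.sign(V[0])
    th=np.arctan2(-V[1],-V[0]);ang=np.pi/2+np.arcsin(V[2])
    ex=np.array([np.cos(th),np.sin(th)]);ey=np.array([-ex[1],ex[0]])
    # inner-face line at z=.06
    xh=ct[:2]@ex+(ct[2]-.06)*V[2]/np.linalg.norm(V[:2])*-1*-1-2*(ct[2]-.06)*V[2]/np.linalg.norm(V[:2])
    X=P[...,:2]@ex-xh; Y=P[...,:2]@ey
    print(n,'th',th,'lid ang',ang,'xh',xh)
    rim=ok&(abs(z-.06)<.004)&(X>-.2)&(X<.01)&(abs(Y+.32)<.17)
    print('rim X',np.percentile(X[rim],[1,99]),'Y',np.percentile(Y[rim],[1,99]),rim.sum())
    q=P[ok&(z>.085)&(abs(P[...,0]-.54)<.1)&(abs(P[...,1]+.23)<.2)];y=q[:,:2]@ey;print('lidY',np.percentile(y,[1,99]))
    fl=ok&(abs(z-.007)<.006)&(X>-.15)&(X<0)&(Y>-.33)&(Y<-.2)
    print('floor z',np.median(z[fl]),np.percentile(X[fl],[2,98]),np.percentile(Y[fl],[2,98]))
    for a in(-.12,-.08,-.04):
        pass
    print('ex',ex,'ey',ey)
E
```

```text
1.8 [0.45332322 0.21916308 0.25658941] [1.38134982e-04 6.52334450e-01 7.57931139e-01 3.66562446e-04] [ 3.76928913e-01 -9.33958953e-03  1.46263403e+00  9.66434129e-05
  1.68752066e+00  2.27464808e-01]
top [ 0.569 -0.512  0.077] 0.62
top [0.439 0.346 0.04 ] 0.58
top [0.453 0.092 0.04 ] 0.52
top th 0.20268842883775492 lid ang 1.7164099253522909 xh 0.46821509653214227
rim X [-1.63629738e-01 -1.31094429e-04] Y [-0.45385736 -0.19538413] 520
lidY [-0.45093855 -0.19649303]
floor z 0.007497085755349133 [-0.14718296 -0.00794456] [-0.32764885 -0.21008045]
ex [0.97952893 0.20130345] ey [-0.20130345  0.97952893]
side [0.452 0.075 0.04 ] 0.76
side [0.431 0.36  0.042] 0.66
side th 0.20254273441545853 lid ang 1.7145065180727632 xh 0.46846438065453805
rim X [-0.16422262  0.00297853] Y [-0.45871776 -0.19753452] 730
lidY [-0.45630186 -0.20126972]
floor z 0.0070761785205730576 [-0.12027882 -0.00516398] [-0.32796786 -0.20209937]
ex [0.97955825 0.20116073] ey [-0.20116073  0.97955825]
```

Case yaw is 0.2026 rad and the bay centre is about (0.437, -0.205), with the lid at about 1.715 rad. I'll descend over the cap and close.

Emit:
{"name": "servo_tool", "arguments": {
  "steps": [
    [-0.001,0.002,-0.03,0,1],
    [-0.001,0.002,-0.06,0,1],
    [-0.001,0.002,-0.085,0,1],
    [-0.001,0.002,-0.102,0,1],
    [-0.001,0.002,-0.102,0,1]
  ]
}}

```text
time: 2.5
position: [0.4491, 0.2234, 0.1518]
orientation: [-0.001, 0.649, 0.761, -0.002]
force: [0.2, -0.9, 0.4]
grip_width: 0.0855
gripper_force: 0.0
```

Emit:
{"name": "servo_tool", "arguments": {
  "steps": [
    [0,0,0,0,0.3],
    [0,0,0,0,0.3],
    [0,0,0,0,0.3],
    [0,0,0,0,0.3],
    [0,0,0,0,0.3],
    [0,0,0,0,0.3]
  ]
}}

```text
time: 3.1
position: [0.4516, 0.2234, 0.1563]
orientation: [0.0, 0.65, 0.76, 0.001]
force: [-3.3, 1.0, 5.2]
grip_width: 0.0546
gripper_force: 61.9
```

```bash
python3 - <<'E'
from h import *
c=cam('side');P=cloud(c);s=robot.read_state();print(s)
cv2.imwrite('pics/grip.png',cv2.resize(c['image'][110:230,190:330],None,fx=4,fy=4)[:,:,::-1])
E
```

```text
{'time': 3.15, 'qpos': array([3.85649569e-01, 4.58571673e-02, 1.60846956e+00, 9.02828354e-04,
       1.48442332e+00, 2.30251479e-01]), 'dq': array([ 6.74597064e-04, -4.08435146e-04,  3.41913984e-04, -4.75279647e-04,
        1.52146790e-03, -1.22394237e-05]), 'tau': array([-1.17010474e+00, -3.37958336e+01, -3.28080726e+01, -5.62845748e-01,
       -6.17264304e-01, -1.90155064e-03]), 'position': array([0.45161507, 0.2234188 , 0.15630187]), 'orientation': array([2.53620533e-04, 6.50115528e-01, 7.59833915e-01, 1.46904110e-03]), 'force': array([-2.0076469 ,  0.99348301,  6.5330399 ]), 'moment': array([ 0.11960109,  0.49029839, -0.01446197]), 'gripper_force': 61.9395538912795, 'grip_width': 0.054547634888243386}
```

View pics/grip.png

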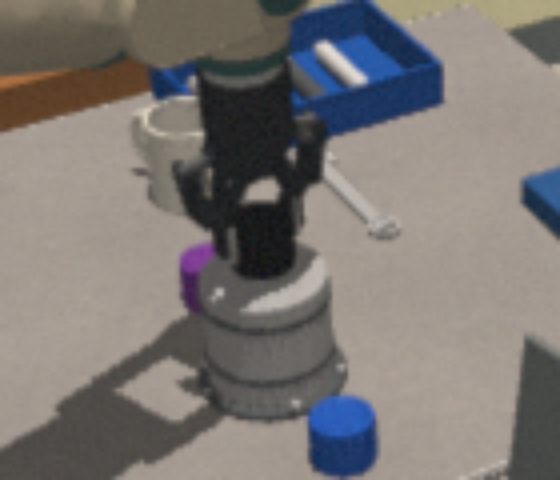

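The cap is gripped at the upper half: fingers astride it, width 54.5 mm. Now I twist anticlockwise, unpressed, to find the stop.

Emit:
{"name": "servo_tool", "arguments": {
  "steps": [
    [0,0,0,4,0.3],
    [0,0,0,8,0.3],
    [0,0,0,12,0.3],
    [0,0,0,16,0.3]
  ]
}}

```text
time: 3.55
position: [0.4514, 0.2234, 0.1562]
orientation: [0.0, 0.537, 0.844, 0.001]
force: [-4.9, 1.2, 5.7]
grip_width: 0.0549
gripper_force: 62.0
```

```bash
cat > st.py <<'E'
from h import *
s=robot.read_state();w,x,y,z=s['orientation']
print(s['time'],'yaw',np.degrees(2*np.arctan2(y,x)),s['position'],'F',s['force'],'M',s['moment'],s['grip_width'],'q6',s['qpos'][5])
E
python3 st.py
```

```text
3.55 yaw 115.05866447286688 [0.45142587 0.22343966 0.15622645] F [-4.94192967  1.18305984  5.67181568] M [ 0.20310498  0.69272568 -0.08171066] 0.0549121017924548 q6 -0.051773919036929
```

Emit:
{"name": "servo_tool", "arguments": {
  "steps": [
    [0,0,0,4,0.3],
    [0,0,0,8,0.3],
    [0,0,0,12,0.3],
    [0,0,0,16,0.3]
  ]
}}

```text
time: 3.95
position: [0.4511, 0.2233, 0.156]
orientation: [-0.0, 0.414, 0.91, 0.001]
force: [-4.8, 0.4, 6.0]
grip_width: 0.0545
gripper_force: 62.0
```

```bash
python3 st.py
```

```text
3.95 yaw 131.06031782398134 [0.45108718 0.22325354 0.1560216 ] F [-4.78003351  0.39907059  5.979958  ] M [ 0.00131578  0.95111658 -0.08888846] 0.054546881775769156 q6 -0.3310784827059231
```

Emit:
{"name": "servo_tool", "arguments": {
  "steps": [
    [0,0,0,4,0.3],
    [0,0,0,8,0.3],
    [0,0,0,12,0.3],
    [0,0,0,16,0.3]
  ]
}}

```text
time: 4.35
position: [0.4507, 0.2233, 0.1559]
orientation: [-0.001, 0.285, 0.959, 0.001]
force: [-1.5, -2.0, 3.9]
grip_width: 0.0546
gripper_force: 62.4
```

```bash
python3 st.py
```

```text
4.35 yaw 146.92386642780573 [0.45069731 0.22325975 0.15588826] F [-1.49544019 -2.02250879  3.88518863] M [-0.28053279  0.31251166 -1.22805324] 0.054615855531467146 q6 -0.6080835014768021
```

Emit:
{"name": "servo_tool", "arguments": {
  "steps": [
    [0,0,0,-1,0.3],
    [0,0,0,-1,0.3]
  ]
}}

```text
time: 4.55
position: [0.451, 0.2231, 0.1559]
orientation: [-0.0, 0.294, 0.956, 0.001]
force: [-6.8, -0.3, 6.1]
grip_width: 0.0546
gripper_force: 62.6
```

```bash
python3 st.py
```

```text
4.55 yaw 145.8031722668309 [0.45095711 0.22309472 0.1558966 ] F [-6.75281207 -0.26952355  6.12235495] M [-5.18549481e-04  1.11161602e+00 -7.28058649e-01] 0.054636849928381824 q6 -0.5886343880870758
```

Emit:
{"name": "servo_tool", "arguments": {
  "steps": [
    [0,0,0,-1,0.3],
    [0,0,0,-1,0.3]
  ]
}}

```text
time: 4.75
position: [0.451, 0.2231, 0.1559]
orientation: [-0.0, 0.302, 0.953, 0.001]
force: [-5.2, -0.1, 6.1]
grip_width: 0.0544
gripper_force: 62.6
```

```bash
python3 st.py
```

```text
4.75 yaw 144.82705555253096 [0.45102642 0.22309497 0.15590562] F [-5.23863666 -0.1069844   6.08226903] M [-0.06508961  0.99829066 -0.41865341] 0.05444086962684774 q6 -0.5715293248104194
```

The stop is at gripper yaw ≈144°. I'll press now and check.

Emit:
{"name": "servo_tool", "arguments": {
  "steps": [
    [-0.001,0,0,-1,0.3],
    [-0.001,0,-0.002,-1,0.3],
    [-0.001,0,-0.004,-1,0.3],
    [-0.001,0,-0.006,-1,0.3],
    [-0.001,0,-0.008,-1,0.3],
    [-0.001,0,-0.008,-1,0.3]
  ]
}}

```text
time: 5.35
position: [0.4509, 0.2231, 0.1491]
orientation: [0.001, 0.31, 0.951, 0.001]
force: [-5.5, -1.3, 12.5]
grip_width: 0.0544
gripper_force: 63.7
```

```bash
python3 st.py
```

```text
5.35 yaw 143.86918418132564 [0.45087032 0.22313188 0.14905706] F [-5.47579471 -1.25520462 12.4748599 ] M [-0.23953664  0.81153015  0.06720146] 0.054448200633293774 q6 -0.554134461191509
```

Emit:
{"name": "servo_tool", "arguments": {
  "steps": [
    [0,0,0,5,0.3],
    [0,0,0,10,0.3],
    [0,0,0,15,0.3],
    [0,0,0,20,0.3]
  ]
}}

```text
time: 5.75
position: [0.4508, 0.2229, 0.1491]
orientation: [0.001, 0.139, 0.99, 0.001]
force: [-6.3, -2.4, 13.6]
grip_width: 0.0548
gripper_force: 63.5
```

```bash
python3 st.py
```

```text
5.75 yaw 164.05856220962173 [0.45082578 0.22291843 0.14908665] F [-6.27868552 -2.3796637  13.59391639] M [-0.45518016  0.9812227  -0.06283821] 0.054769939369697936 q6 -0.906655559948287
```

Turning freely; continue to 45° in total, then lift gently and check.

Emit:
{"name": "servo_tool", "arguments": {
  "steps": [
    [0,0,0,5,0.3],
    [0,0,0,10,0.3],
    [0,0,0,15,0.3],
    [0,0,0,20,0.3],
    [0,0,0,25,0.3],
    [0,0,0,25,0.3]
  ]
}}

```text
time: 6.35
position: [0.4509, 0.2227, 0.1491]
orientation: [0.002, -0.078, 0.997, 0.0]
force: [-6.4, -3.1, 13.5]
grip_width: 0.0547
gripper_force: 63.4
```

```bash
python3 st.py
```

```text
6.35 yaw 188.99156675871595 [0.4509188  0.22265983 0.14909778] F [-6.35540946 -3.06713977 13.53966908] M [-0.65609994  0.9049162   0.1382689 ] 0.05470687557554611 q6 -1.3420411178021046
```

Emit:
{"name": "servo_tool", "arguments": {
  "steps": [
    [0,0,0.003,0,0.3],
    [0,0,0.006,0,0.3],
    [0,0,0.009,0,0.3],
    [0,0,0.011,0,0.3],
    [0,0,0.011,0,0.3]
  ]
}}

```text
time: 6.85
position: [0.4508, 0.2227, 0.1581]
orientation: [0.001, -0.077, 0.997, 0.0]
force: [1.2, -2.4, 4.9]
grip_width: 0.0545
gripper_force: 62.7
```

```bash
python3 st.py
```

```text
6.85 yaw 188.85442842931923 [0.45075927 0.22265528 0.15812698] F [ 1.2212404  -2.43571041  4.88813764] M [-0.44679784 -0.10671713  0.02170605] 0.05453744475460152 q6 -1.339719067785623
```

The cap is past its rest height with no resistance, so it is free. Lifting on.

Emit:
{"name": "servo_tool", "arguments": {
  "steps": [
    [0,0,0.006,0,0.3],
    [0,0,0.012,0,0.3],
    [0,0,0.02,0,0.3],
    [0,0,0.03,0,0.3],
    [0,0,0.05,0,0.3],
    [0,0,0.08,0,0.3],
    [0,0,0.1,0,0.3],
    [0,0,0.1,0,0.3]
  ]
}}

```text
time: 7.65
position: [0.4512, 0.2232, 0.2613]
orientation: [0.003, -0.077, 0.997, 0.001]
force: [0.7, -0.6, -0.3]
grip_width: 0.0544
gripper_force: 63.2
```

```bash
python3 - <<'E'
exec(open('st.py').read())
c=cam('side');cv2.imwrite('pics/lift.png',cv2.resize(c['image'][80:240,190:330],None,fx=3.5,fy=3.5)[:,:,::-1])
E
```

```text
7.65 yaw 188.87650428246553 [0.45121728 0.22320618 0.26130231] F [ 0.67871852 -0.61784233 -0.25279599] M [-0.04011517 -0.00753171 -0.06071671] 0.05437724648530097 q6 -1.3397800547121135
```

View pics/lift.png

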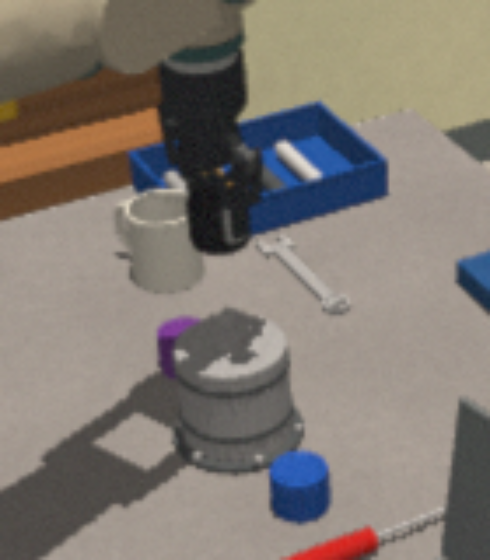

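The side view shows the cap in the gripper and the bare canister below it; the blue and purple ones are untouched. Carrying the cap to above the bay.

Emit:
{"name": "servo_tool", "arguments": {
  "steps": [
    [-0.001,-0.025,0,0,0.3],
    [-0.003,-0.07,0,1,0.3],
    [-0.004,-0.115,0,1,0.3],
    [-0.006,-0.16,0,2,0.3],
    [-0.008,-0.205,0,2,0.3],
    [-0.009,-0.25,0,2,0.3],
    [-0.011,-0.295,0,2.6,0.3],
    [-0.012,-0.335,0,2.6,0.3]
  ]
}}

```text
time: 8.5
position: [0.4373, -0.1141, 0.2558]
orientation: [-0.001, -0.1, 0.995, 0.001]
force: [1.0, 0.2, -0.3]
grip_width: 0.0544
gripper_force: 63.4
```

Emit:
{"name": "servo_tool", "arguments": {
  "steps": [
    [-0.001,-0.04,-0.01,0,0.3],
    [-0.002,-0.07,-0.04,0,0.3],
    [-0.002,-0.088,-0.08,0,0.3],
    [-0.002,-0.093,-0.12,0,0.3],
    [-0.002,-0.093,-0.14,0,0.3],
    [-0.002,-0.093,-0.14,0,0.3]
  ]
}}

```text
time: 9.1
position: [0.4337, -0.2041, 0.1124]
orientation: [-0.004, -0.1, 0.995, 0.003]
force: [-0.5, -0.2, -1.7]
grip_width: 0.0543
gripper_force: 63.4
```

```bash
python3 - <<'E'
exec(open('st.py').read())
c=cam('side');cv2.imwrite('pics/bay.png',cv2.resize(c['image'][170:330,250:410],None,fx=3.5,fy=3.5)[:,:,::-1])
E
```

```text
9.1 yaw 191.4359270266805 [ 0.4336569  -0.20408685  0.11244842] F [-0.47854921 -0.21293469 -1.67392876] M [-0.04787485  0.05236362 -0.01933134] 0.054255896856975 q6 -2.2874377904111336
```

View pics/bay.png

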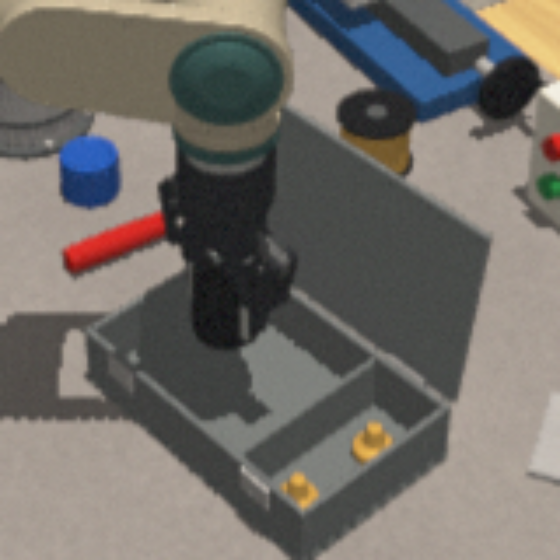

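The cap hangs at crop (222,320), over the wide bay and clear of walls, divider and lid. Lowering.

Emit:
{"name": "servo_tool", "arguments": {
  "steps": [
    [0.002,0,-0.02,0,0.3],
    [0.002,0,-0.04,0,0.3],
    [0.002,0,-0.055,0,0.3],
    [0.002,0,-0.063,0,0.3],
    [0.002,0,-0.066,0,0.3],
    [0.002,0,-0.067,0,0.3],
    [0.002,0,-0.067,0,0.3]
  ]
}}

```text
time: 9.85
position: [0.4388, -0.2055, 0.0513]
orientation: [0.001, -0.1, 0.995, -0.0]
force: [-0.4, -0.4, -0.6]
grip_width: 0.0545
gripper_force: 63.4
```

Emit:
{"name": "servo_tool", "arguments": {
  "steps": [
    [0,0,-0.001,0,0.3],
    [0,0,-0.002,0,0.3],
    [0,0,-0.002,0,0.3]
  ]
}}

```text
time: 10.15
position: [0.4383, -0.2053, 0.0484]
orientation: [0.0, -0.1, 0.995, 0.0]
force: [0.4, -1.3, -0.8]
grip_width: 0.0545
gripper_force: 63.4
```

Emit:
{"name": "servo_tool", "arguments": {
  "steps": [
    [0,0,-0.001,0,0.3],
    [0,0,-0.002,0,0.3],
    [0,0,-0.003,0,0.3],
    [0,0,-0.004,0,0.3],
    [0,0,-0.004,0,0.3]
  ]
}}

```text
time: 10.65
position: [0.4381, -0.2052, 0.0441]
orientation: [-0.0, -0.1, 0.995, 0.0]
force: [-0.4, 0.5, -1.1]
grip_width: 0.0546
gripper_force: 63.4
```

Emit:
{"name": "servo_tool", "arguments": {
  "steps": [
    [0,0,-0.001,0,0.3],
    [0,0,-0.001,0,0.3]
  ]
}}

```text
time: 10.85
position: [0.4382, -0.2052, 0.0432]
orientation: [-0.0, -0.1, 0.995, 0.0]
force: [-0.4, -0.4, -0.3]
grip_width: 0.0545
gripper_force: 63.4
```

Emit:
{"name": "servo_tool", "arguments": {
  "steps": [
    [0,0,-0.001,0,0.3],
    [0,0,-0.001,0,0.3]
  ]
}}

```text
time: 11.05
position: [0.4382, -0.2053, 0.0422]
orientation: [-0.0, -0.1, 0.995, 0.0]
force: [-0.2, 0.7, -0.6]
grip_width: 0.0545
gripper_force: 63.4
```

Emit:
{"name": "servo_tool", "arguments": {
  "steps": [
    [0,0,-0.001,0,0.3],
    [0,0,-0.001,0,0.3]
  ]
}}

```text
time: 11.25
position: [0.4384, -0.2054, 0.0421]
orientation: [0.0, -0.1, 0.995, -0.0]
force: [-3.0, 1.2, 5.1]
grip_width: 0.0547
gripper_force: 64.0
```

Contact at z=0.042, as expected. Releasing and rising.

Emit:
{"name": "servo_tool", "arguments": {
  "steps": [
    [0,0,0,0,0.75],
    [0,0,0,0,0.8],
    [0,0,0,0,0.9],
    [0,0,0,0,0.9],
    [0,0,0,0,0.9]
  ]
}}

```text
time: 11.75
position: [0.4382, -0.2053, 0.0412]
orientation: [-0.0, -0.1, 0.995, 0.0]
force: [-1.1, 0.1, -0.3]
grip_width: 0.0766
gripper_force: 0.0
```

Emit:
{"name": "servo_tool", "arguments": {
  "steps": [
    [0,0,0.01,0,0.9],
    [0,0,0.03,0,0.9],
    [0,0,0.06,0,0.9],
    [0,0,0.1,0,0.9],
    [0,0,0.15,0,0.9],
    [0,0,0.195,0,0.9],
    [0,0,0.195,0,0.9]
  ]
}}

```text
time: 12.45
position: [0.4402, -0.2064, 0.2447]
orientation: [0.006, -0.1, 0.995, -0.004]
force: [0.8, -0.4, 0.1]
grip_width: 0.0771
gripper_force: 0.0
```

```bash
python3 - <<'E'
exec(open('st.py').read())
for n in('top','side'):
    c=cam(n);P=cloud(c);z=P[...,2];I=c['image'].astype(int)
    m=(c['depth']>0)&(np.hypot(P[...,0]-.437,P[...,1]+.205)<.045)&(z>.02)&(z<.075)
    if m.sum()>20:
        q=P[m&(z>.043)];print(n,len(q),cv2.minEnclosingCircle(q[:,:2].astype(np.float32)),np.percentile(q[:,2],[5,50,95]))
        A=np.c_[q[:,:2]-q[:,:2].mean(0),np.ones(len(q))];print(np.linalg.lstsq(A,q[:,2],rcond=None)[0])
    if n=='side':cv2.imwrite('pics/placed.png',cv2.resize(c['image'][140:330,240:410],None,fx=3.1,fy=3.1)[:,:,::-1])
E
```

```text
12.45 yaw 191.47188194588932 [ 0.44020678 -0.20636047  0.24470084] F [ 0.80770495 -0.36055708  0.09605059] M [-0.01813149  0.02987321  0.0288207 ] 0.07708700198525273 q6 -2.2853783820032008
side 248 ((0.44201603531837463, -0.20840336382389069), 0.030652502551674843) [0.04512972 0.05010918 0.05396485]
[0.00616539 0.02606779 0.04994548]
```

View pics/placed.png

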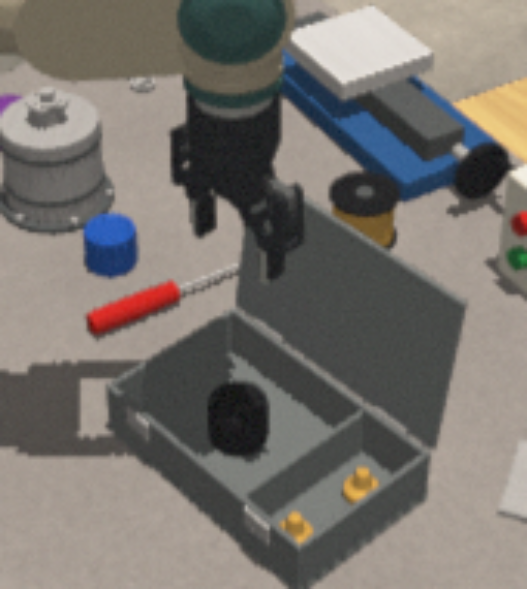

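The cap stands upright at crop (238,418) in the wide bay, and the canister is bare. Next is the lid: close the fingers, go over its edge and come down behind it.

Emit:
{"name": "servo_tool", "arguments": {
  "steps": [
    [0,0,0.03,0,0],
    [0.005,0,0.065,0,0],
    [0.04,0,0.075,0,0],
    [0.085,-0.001,0.075,0,0],
    [0.13,-0.002,0.075,0,0],
    [0.16,-0.004,0.075,0,0],
    [0.16,-0.004,0.075,0,0],
    [0.16,-0.004,0.075,0,0]
  ]
}}

```text
time: 13.35
position: [0.5981, -0.2091, 0.3087]
orientation: [-0.002, -0.1, 0.995, 0.001]
force: [0.5, -0.7, 0.5]
grip_width: -0.0001
gripper_force: 0.0
```

```bash
cat > lid.py <<'E'
exec(open('st.py').read())
th=.2026;ex=np.array([np.cos(th),np.sin(th)]);ey=np.array([-ex[1],ex[0]])
p=s['position'];X=p[:2]@ex;print('X',X,'Y',p[:2]@ey,'tipcorner X,z',X-.011,p[2]-.025)
def lidang():
  for n in('top','side'):
    c=cam(n);P=cloud(c);z=P[...,2];x=P[...,:2]@ex-.468;y=P[...,:2]@ey+.3265
    m=(c['depth']>0)&(abs(abs(y)-.09)<.03)&(z>.075)&(np.hypot(x,z-.06)<.165)&(np.hypot(x,z-.06)>.05)
    if m.sum()>30:print(n,m.sum(),'lid angle(deg)',np.degrees(np.median(np.arctan2(z[m]-.06,-x[m]))))
lidang()
E
python3 lid.py
```

```text
13.35 yaw 191.48774093306503 [ 0.59812935 -0.20911637  0.3087475 ] F [ 0.54789408 -0.69732508  0.47997818] M [ 0.00382219 -0.02563107  0.01155253] -0.00014362403782899956 q6 -2.1658925637821884
X 0.5438179109214984 Y -0.3251929507938787 tipcorner X,z 0.5328179109214984 0.28374749856116493
top 237 lid angle(deg) 98.57142131964699
side 1174 lid angle(deg) 98.4225545486858
```

Emit:
{"name": "servo_tool", "arguments": {
  "steps": [
    [0,0,-0.04,0,0],
    [0,0,-0.08,0,0],
    [0,0,-0.094,0,0],
    [0,0,-0.094,0,0],
    [-0.01,-0.002,-0.094,0,0],
    [-0.02,-0.004,-0.094,0,0],
    [-0.028,-0.006,-0.094,0,0],
    [-0.036,-0.0075,-0.094,0,0]
  ]
}}

```text
time: 14.25
position: [0.5622, -0.2172, 0.2197]
orientation: [0.002, -0.1, 0.995, -0.001]
force: [2.8, -0.2, 1.9]
grip_width: -0.0004
gripper_force: 1.0
```

Emit:
{"name": "servo_tool", "arguments": {
  "steps": [
    [-0.006,-0.001,0,0,0],
    [-0.012,-0.0025,0,0,0],
    [-0.018,-0.0035,0,0,0],
    [-0.018,-0.0035,0,0,0]
  ]
}}

```text
time: 14.65
position: [0.5436, -0.2204, 0.2174]
orientation: [-0.0, -0.1, 0.995, 0.0]
force: [0.8, -0.2, 0.3]
grip_width: 0.0
gripper_force: 0.0
```

```bash
python3 lid.py
```

```text
14.65 yaw 191.44581122130387 [ 0.54357635 -0.2204429   0.21737641] F [ 0.79605745 -0.19797311  0.30115843] M [-0.02554457  0.04149137 -0.00665664] 1.862376625516225e-05 q6 -2.218724665059289
X 0.4881016166183384 Y -0.325310834257954 tipcorner X,z 0.4771016166183384 0.19237641346403622
top 203 lid angle(deg) 91.33142348492134
side 1055 lid angle(deg) 91.24241210975752
```

Emit:
{"name": "servo_tool", "arguments": {
  "steps": [
    [-0.01,-0.002,-0.002,0,0],
    [-0.021,-0.0045,-0.003,0,0],
    [-0.032,-0.0065,-0.004,0,0],
    [-0.043,-0.009,-0.007,0,0],
    [-0.054,-0.011,-0.01,0,0],
    [-0.064,-0.013,-0.015,0,0],
    [-0.074,-0.015,-0.02,0,0],
    [-0.083,-0.017,-0.026,0,0]
  ]
}}

```text
time: 15.55
position: [0.461, -0.2373, 0.1912]
orientation: [0.0, -0.1, 0.995, 0.0]
force: [0.9, 0.1, 1.4]
grip_width: -0.0004
gripper_force: 0.7
```

```bash
python3 lid.py
```

```text
15.55 yaw 191.48264059966053 [ 0.46101781 -0.23728281  0.19120936] F [0.88949978 0.1077302  1.35072592] M [ 0.10917775 -0.04725581  0.00259192] -0.0003701272613723089 q6 -2.317853182321018
X 0.40384318697792787 Y -0.3251941397317024 tipcorner X,z 0.39284318697792786 0.16620935699683606
top 462 lid angle(deg) 58.06513271822837
side 181 lid angle(deg) 54.42099266992943
```

Emit:
{"name": "servo_tool", "arguments": {
  "steps": [
    [-0.009,-0.002,-0.007,0,0],
    [-0.017,-0.0035,-0.015,0,0],
    [-0.0245,-0.005,-0.023,0,0],
    [-0.031,-0.0065,-0.032,0,0],
    [-0.037,-0.0075,-0.042,0,0],
    [-0.042,-0.0085,-0.052,0,0],
    [-0.046,-0.0095,-0.063,0,0],
    [-0.049,-0.01,-0.071,0,0]
  ]
}}

```text
time: 16.45
position: [0.4117, -0.2471, 0.119]
orientation: [-0.0, -0.1, 0.995, 0.0]
force: [-0.1, 0.0, 0.9]
grip_width: 0.0003
gripper_force: 0.3
```

```bash
python3 lid.py
```

```text
16.45 yaw 191.4638593851953 [ 0.41168435 -0.24714476  0.11896813] F [-0.08642144  0.01546543  0.86415728] M [-0.03620298 -0.11878556 -0.00621504] 0.0003460186511918342 q6 -2.388591501604201
X 0.3535343745514225 Y -0.32492766236858556 tipcorner X,z 0.3425343745514225 0.09396812982988542
top 671 lid angle(deg) 18.569206701763974
side 1004 lid angle(deg) 16.92932790667646
```

Emit:
{"name": "servo_tool", "arguments": {
  "steps": [
    [-0.001,0,-0.004,0,0],
    [-0.002,0,-0.008,0,0],
    [-0.003,-0.001,-0.012,0,0],
    [-0.003,-0.001,-0.016,0,0],
    [-0.003,-0.001,-0.019,0,0],
    [-0.003,-0.001,-0.021,0,0],
    [-0.003,-0.001,-0.021,0,0]
  ]
}}

```text
time: 17.25
position: [0.4092, -0.2482, 0.099]
orientation: [-0.0, -0.1, 0.995, 0.0]
force: [-0.1, 0.5, 0.3]
grip_width: -0.0002
gripper_force: 0.0
```

Emit:
{"name": "servo_tool", "arguments": {
  "steps": [
    [0,0,-0.001,0,0],
    [0,0,-0.002,0,0],
    [0,0,-0.002,0,0]
  ]
}}

```text
time: 17.55
position: [0.4093, -0.2483, 0.0973]
orientation: [0.0, -0.1, 0.995, 0.0]
force: [0.2, 0.4, -0.2]
grip_width: -0.0001
gripper_force: 0.0
```

Emit:
{"name": "servo_tool", "arguments": {
  "steps": [
    [0,0,-0.001,0,0],
    [0,0,-0.002,0,0]
  ]
}}

```text
time: 17.75
position: [0.4092, -0.2483, 0.0953]
orientation: [0.0, -0.1, 0.995, -0.0]
force: [-0.0, -0.9, -0.7]
grip_width: -0.0003
gripper_force: 0.3
```

Emit:
{"name": "servo_tool", "arguments": {
  "steps": [
    [0,0,-0.001,0,0],
    [0,0,-0.002,0,0]
  ]
}}

```text
time: 17.95
position: [0.4092, -0.2483, 0.0932]
orientation: [-0.0, -0.1, 0.995, 0.0]
force: [-0.7, -0.0, 1.0]
grip_width: -0.0001
gripper_force: 0.3
```

```bash
python3 lid.py
```

```text
17.95 yaw 191.46832632662162 [ 0.40922021 -0.248285    0.09323411] F [-0.73153367 -0.03619744  0.95635033] M [-0.06267238  0.05046317  0.04140629] -5.585826495469515e-05 q6 -2.3934812515454715
X 0.3508911928939894 Y -0.32554874938106737 tipcorner X,z 0.3398911928939894 0.06823410887284118
top 58 lid angle(deg) 10.30219543668484
side 46 lid angle(deg) 8.6746660793114
```

Emit:
{"name": "servo_tool", "arguments": {
  "steps": [
    [0,0,-0.001,0,0],
    [0,0,-0.002,0,0]
  ]
}}

```text
time: 18.25
position: [0.4094, -0.2484, 0.0924]
orientation: [0.0, -0.1, 0.995, -0.0]
force: [-6.7, 4.6, 15.0]
grip_width: -0.0
gripper_force: 7.5
```

Emit:
{"name": "servo_tool", "arguments": {
  "steps": [
    [0,0,-0.001,0,0],
    [0,0,-0.002,0,0]
  ]
}}

```text
time: 18.45
position: [0.4094, -0.2484, 0.0922]
orientation: [0.0, -0.1, 0.995, -0.0]
force: [-12.6, 8.4, 28.2]
grip_width: 0.0004
gripper_force: 14.5
```

```bash
cat > flat.py <<'E'
exec(open('lid.py').read().replace('\nlidang()\n','\n'))
for n in('top','side'):
    c=cam(n);P=cloud(c);z=P[...,2];x=P[...,:2]@ex-.468;y=P[...,:2]@ey+.3265
    m=(c['depth']>0)&(x<-.01)&(x>-.15)&(abs(y)<.12)&(abs(y)>.06)&(z>.04)&(z<.11)
    print(n,m.sum(),np.polyfit(x[m],z[m],1),np.percentile(z[m],[5,50,95]))
E
python3 flat.py
```

```text
18.45 yaw 191.47848599612308 [ 0.40943033 -0.24842944  0.09223006] F [-12.55062904   8.35678831  28.17849602] M [1.42416091 2.21897621 0.01640806] 0.00040494251507789645 q6 -2.393500317193013
X 0.3510679578193627 Y -0.32573251824161453 tipcorner X,z 0.34006795781936267 0.06723005561417236
top 985 [-0.00693295  0.07047661] [0.06688801 0.07107113 0.07485154]
side 1213 [0.00484223 0.0712164 ] [0.06662282 0.07094019 0.07450301]
```

The lid is flat at z=0.071 and firmly shut (28 N, slope ≈0). Retreating, with a final check.

Emit:
{"name": "servo_tool", "arguments": {
  "steps": [
    [0,0,0.004,0,0],
    [0,0,0.02,0,0],
    [0,0,0.05,0,0],
    [-0.02,0.03,0.09,0,0],
    [-0.02,0.07,0.13,0,0],
    [-0.02,0.11,0.15,0,0],
    [-0.02,0.15,0.15,0,0],
    [-0.02,0.15,0.15,0,0]
  ]
}}

```text
time: 19.35
position: [0.3896, -0.0947, 0.2407]
orientation: [0.002, -0.103, 0.995, -0.0]
force: [-1.0, -0.2, 0.2]
grip_width: 0.0001
gripper_force: 0.0
```

```bash
python3 flat.py; python3 -c "
from h import *
c=cam('side','end')"
```

```text
19.35 yaw 191.7754481130765 [ 0.38962491 -0.09474873  0.24070101] F [-0.96732243 -0.15263638  0.22857747] M [-0.01888106  0.01524449 -0.01302227] 0.00010505139523545838 q6 -2.1077311766266518
X 0.36259076551956004 Y -0.1712099010018323 tipcorner X,z 0.35159076551956003 0.21570100582210536
top 863 [-0.00157777  0.0708656 ] [0.06705142 0.07100398 0.07488602]
side 1585 [0.00355456 0.07100873] [0.06686801 0.07080482 0.07428674]
```

View pics/end.png

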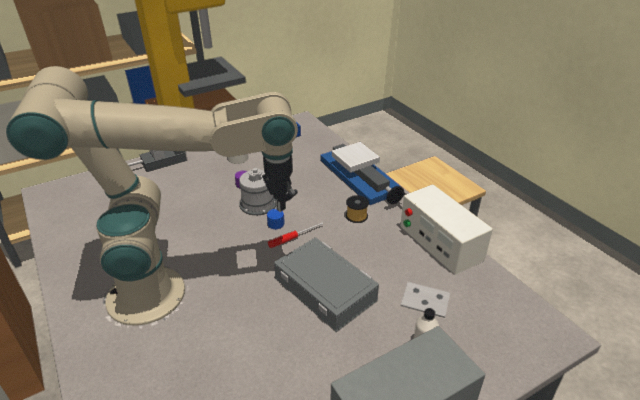

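The case is shut at (326,282), the bystanders are where they were, and the arm is clear.

```bash
python3 -c "
from cell import robot
print(robot.job_done())"
```

```text
the job is handed in; nothing more can be done
None
```

The safety cap is off the canister and standing mouth down in the wide bay, the case lid is fully closed, the other items look unmoved in the final picture, and the job was handed in at about 19.5 s.

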